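# Find where the trolley wheel rubs on its spring shoe

## Robot

A 7-joint arm with a two-finger parallel gripper is mounted at the origin on the work surface. World frame = base frame: x ahead of the robot, y to its left, z up, the work surface at z = 0. Lengths are in m, angles in rad, forces in N, time in s.
With the tool pointing down it reaches from about 0.425 to 0.925 m from the base axis. Payload 6.8 kg.
Tool frame: the origin (TCP) lies midway between the tips of the shut fingers; the grasp point (between the pads) lies 19 mm behind it; y points along the fingers, z is the direction in which the jaws open and shut, and the axes are right-handed (so a half turn about y gives the same grasp; the last joint's range is limited). The gripper opens to 85 mm and grips with 20 to 120 N. Pads are 22 mm wide; open, the fingers measure 114 mm over their backs; the gripper's body (76 mm by 85 mm) begins 54 mm behind the grasp point. The pads swing forward as they close: fully open they stand 13 mm farther back than shut.
Start: joints at [-1.349, 0.477, 0.022, 1.555, -0.011, 1.109, -0.083], TCP at [0.219, 0.639, 0.231] pointing down, gripper open.
Joint ranges: [-2.96, 2.96], [-0.34, 2.1], [-1.41, 1.46], [0.24, 2.44], [-1.37, 4.51], [0.17, 1.92], [-2.96, 2.96]. Speed limits (rad/s): [2.39, 2.39, 3.14, 3.14, 3.14, 3.14, 3.14].

## Interface

Orientations are given as a rotation vector (axis times angle).
In Python, from bench import r gives the robot as it stands.
- The arm moves only by the tool send_rows, never from a script. Its argument "rows" is text: rows parted by semicolons, each of 6 numbers parted by spaces: the shift along the world's x, y, z in m, then the turn, a rotation vector about the world's x, y, z in rad. A call has 1 to 20 rows; each row shifts and turns the commanded pose from where the row before left it; what a row does not reach is not made up. A row lasts 1/10 s, in which the tool goes at most 50 mm and 8.59 degrees, less where a joint would pass 70% of its speed; a pose out of reach is approached as far as the arm can. A call is refused whole if a number of a shift passes 0.05 or a number of a turn 0.15, either way. A call with a gripper value outside its range is refused whole. "grip" is the finger opening in m, from 0 to 0.0854, set as the call begins (left out, the last holds). The fingers move at their own pace and stop on an object; "grip_force" is the grip in N (left out, the last holds). Time passes only in rows, so rows that do not move let the fingers close. It gives the time, the measured TCP pose, the force and the opening at its end, in the units of the state.
- r.get_obs(): the state, without advancing time (a new reading comes with each control period).
- r.grab_frame(name): name is "side" or "top"; returns a dict with "pixels" (480x640x3 uint8, red, green, blue), "intrinsics" (3x3 intrinsics, pixels), "k1" (the pictures are not rectified: a ray, as slopes to the right and down, at radius r is drawn at 1 + k1 r^2 times it, then the intrinsics apply), "position" and "orientation" of the camera in the world. Camera axes: x right, y up, looking along -z (the intrinsics and any distortion apply to the point x, -y, -z); pixel columns grow to the right and rows downward; lengths in m; the calibration is good to about 2 mm. A picture is of the moment at which its call begins. There is no depth.
- r.hand_in(): hands the job in, once; it reports no verdict.
The state is a dict: "clock": time; "joints": joint angles; "qvel": joint speeds; "tau": joint torques, N m; "tcp_pos": TCP position; "orientation": TCP orientation; "contact_force": force on the tool from outside, world axes, zero at the start; "moment": the same for the moment, N m; "grip_width": finger opening in m.
Only numpy, scipy, OpenCV 4.12 (cv2) and the standard library are available. Lean on these libraries where they do the work, as an engineer would, in place of code of your own. Each camera call takes 0.05 s, during which the arm holds its last target.

## Task

The larger of the two trolley wheels on the check stands rubs on its spring shoe at one spot. Turn it by its upright handle (anticlockwise, seen from above, brings the spot round) until you feel the drag rise, carry on a little way into the rub so that the shoe is clearly pushed outward, and let go with the wheel left there. Do not turn the smaller wheel.

Things in the scene. Friction and masses are not known exactly. Their poses are not given: they have to be found in the camera images.
- handle (a point): Upright handle of the larger wheel, 22 mm thick, 60 mm tall; the point is its centre, 96 mm above the table (foot at 66). It goes round with the wheel, 55 mm from the axle. Its sleeve revolves freely on its pin, so a gripper need not turn with the wheel. Moving it takes under 1 N; entering the rub, up to its middle, 4 to 9 N along its path while it moves, less at rest or past the middle.
- axle (a point): Upright axis of the larger wheel, at its top face, 60 mm above the table. The wheel lies flat on a fixed stand: black tyre 160 mm across, grey flange over it 176 mm across (top at 60 mm, axle nut 66 mm). Turns both ways without end; friction holds it where let go in the rub. x points from the axle to the spring shoe, which with its bracket and rod spans 80 to 175 mm along x, below 66 mm.
- shoe (a joint): Outward slide (m) of the larger wheel's shoe: 0 when free, 0.0055 with the middle of the tyre's high spot at the shoe, 0.0015 with it 16 degrees short or past. The spot is unseen, under the flange, at the start 40 to 190 degrees of anticlockwise turn short of the shoe. Drag sets in at once 19 degrees before its middle reaches the shoe and ends by 19 after. A spring returns the shoe.
- small_handle (a point): Centre, 91 mm above the table, of the upright wooden handle (20 mm thick, 50 mm tall) of the smaller wheel, 120 mm across, lying flat on a like stand. It turns freely. Leave it alone.

How it is judged:
At the end, for the whole second after the job is handed in: The larger wheel is left with its high spot at the shoe, the shoe pushed and staying outward by more than 1.5 mm (the middle of the high spot within about 15 degrees of the shoe) (value of joint shoe above 0.0015 m); the robot touches nothing.
It fails at once if the smaller wheel is turned (its handle moved by more than 15 mm) (distance of small_handle from where it was at the start of the episode above 0.015 m).
It also fails if it takes over 42 s, if anything falls off the work surface, if the arm or the gripper's body presses on something with over 40 N, if the wrist force passes 120 N, or if a joint passes its speed limit or range.

## Working session

There is one attempt and no reset: what is moved stays moved. The work goes in short steps, Python scripts to look and compute and a tool call to move; the robot and the scene stay as the last step left them, time stands still between calls to the robot, and variables do not carry over. Pictures are saved under pics/ and viewed, and the job is handed in when it is done.

Besides the shell and the picture viewer there is one more tool, called after "Call:" as name(argument=value, ...), one argument or row to a line, values as JSON. send_rows: Moves the arm, as the interface text tells. Its arguments: {"type":"object","properties":{"rows":{"type":"string"},"grip":{"type":"number"},"grip_force":{"type":"number"}},"required":["rows"]}

```bash
ls; mkdir -p pics; python3 - <<'E'
from bench import r
import cv2,pickle
o=r.get_obs(); print(o)
for n in("top","side"):
    f=r.grab_frame(n); pickle.dump(f,open(n+"0.pkl","wb"))
    cv2.imwrite(f"pics/{n}0.png",f["pixels"][:,:,::-1]); print({k:v for k,v in f.items() if k!="pixels"})
E
```

```text
pics
{'clock': 0.0, 'joints': array([-1.34910891,  0.47781975,  0.02236668,  1.55649446, -0.01149492,
        1.10929386, -0.08312646]), 'qvel': array([-1.21393546e-03, -1.69648695e-03, -2.04916444e-05,  4.24900701e-04,
        7.77100353e-04,  1.43110439e-03,  8.70927771e-04]), 'tau': array([ 1.38194195e-03, -5.96474218e+01,  1.60888832e+00, -2.81189150e+01,
        1.25205857e-02,  9.26179782e-03, -1.52937213e-05]), 'tcp_pos': array([0.21842792, 0.63803252, 0.23029492]), 'orientation': array([-1.55714017,  0.25901019, -0.25877003]), 'contact_force': array([-0.31770927,  0.08549154,  0.3054832 ]), 'moment': array([ 0.06832676, -0.01269931,  0.01062667]), 'grip_width': 0.08540020590345385}
{'intrinsics': array([[498.23164789,   0.        , 315.59421417],
       [  0.        , 498.23164789, 230.38208782],
       [  0.        ,   0.        ,   1.        ]]), 'k1': -0.13588373404099915, 'position': array([0.43178811, 0.0045015 , 1.03742237]), 'orientation': array([ 0.04945984, -0.10847506, -1.55611395])}
{'intrinsics': array([[478.80606101,   0.        , 318.5249867 ],
       [  0.        , 478.80606101, 238.70543086],
       [  0.        ,   0.        ,   1.        ]]), 'k1': -0.03680065342324327, 'position': array([ 0.38420777, -0.5566077 ,  0.66959254]), 'orientation': array([ 0.79271656, -0.08968905, -0.21537561])}
```

View pics/top0.png

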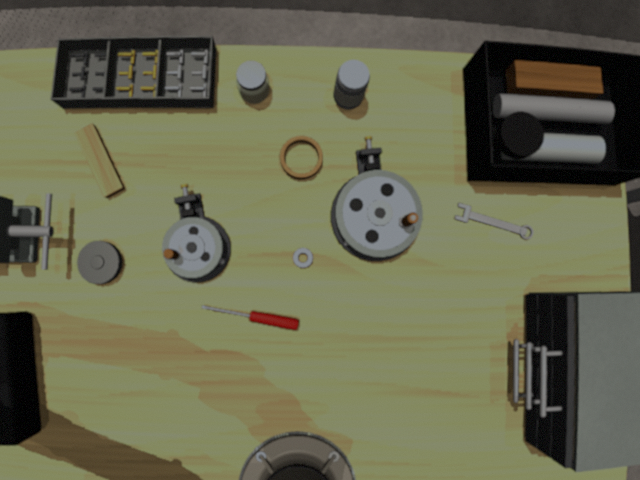

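View pics/side0.png

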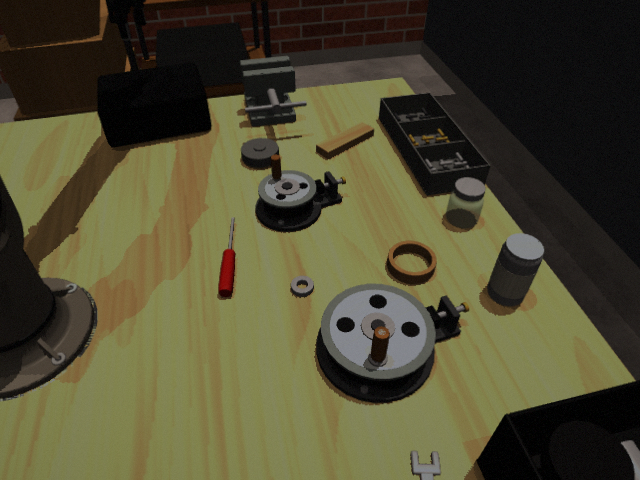

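The top view shows the larger wheel at about (379,213), with its shoe above it at (369,157) and its handle at (410,219). The small wheel is at (193,247) and its handle at (170,254). Next I'll measure these points.

```bash
cat > h.py <<'E'
import numpy as np,cv2,pickle
from scipy.spatial.transform import Rotation as R
def ray(f,uv):
    K=f["intrinsics"];k=f["k1"]
    p=cv2.undistortPoints(np.array([[uv]],float),K,np.array([k,0,0,0.]),).ravel()
    d=R.from_rotvec(f["orientation"]).apply([p[0],-p[1],-1]); return f["position"],d
def onz(f,uv,z):
    c,d=ray(f,uv); return c+d*(z-c[2])/d[2]
def proj(f,P):
    q=R.from_rotvec(f["orientation"]).inv().apply(np.asarray(P,float)-f["position"])
    s=np.array([q[0]/-q[2],-q[1]/-q[2]]); s=s*(1+f["k1"]*(s@s))
    return f["intrinsics"][:2,:2]@s+f["intrinsics"][:2,2]
def tri(f,u,g,v):
    a,d=ray(f,u);b,e=ray(g,v)
    t=np.linalg.lstsq(np.stack([d,-e],1),b-a,rcond=None)[0]
    p,q=a+d*t[0],b+e*t[1]; return (p+q)/2,np.linalg.norm(p-q)
E
python3 - <<'E'
from h import *
for n,box in(("top",(300,130,460,280)),("side",(290,260,490,420))):
    f=pickle.load(open(n+"0.pkl","rb")); im=f["pixels"]; x0,y0,x1,y1=box
    c=im[y0:y1,x0:x1][:,:,::-1]; s=cv2.resize(c,None,fx=4,fy=4,interpolation=cv2.INTER_CUBIC)
    cv2.imwrite(f"pics/{n}0z.png",s)
    hsv=cv2.cvtColor(im,cv2.COLOR_RGB2HSV)
    m=((hsv[...,0]<14)&(hsv[...,1]>90)&(hsv[...,2]>60)).astype(np.uint8)
    k,l,st,ce=cv2.connectedComponentsWithStats(m)
    for i in range(1,k):
        if st[i,4]>25: print(n,st[i],ce[i].round(1))
    g=((hsv[...,1]<50)&(hsv[...,2]>70)).astype(np.uint8)
    k,l,st,ce=cv2.connectedComponentsWithStats(g)
    for i in range(1,k):
        if st[i,4]>800:
            ct=max(cv2.findContours((l==i).astype(np.uint8),0,1)[0],key=len)
            print(n,'grey',st[i],cv2.fitEllipse(cv2.convexHull(ct)))
E
```

```text
top [249 311  50  19 558] [274.2 320. ]
top grey [    0     6   640    63 18728] ((308.422119140625, 48.330841064453125), (78.22058868408203, 757.9575805664062), 92.79938507080078)
top grey [ 85  42  45  57 802] ((127.38742065429688, 63.903465270996094), (59.06344985961914, 106.89362335205078), 57.9892463684082)
top grey [ 115   49   96   50 2789] ((165.75006103515625, 74.30316925048828), (61.655574798583984, 106.56890869140625), 90.17901611328125)
top grey [ 500   94  115   27 2176] ((552.977294921875, 106.85896301269531), (24.420238494873047, 145.06077575683594), 93.89410400390625)
top grey [ 531  133   75   28 1659] ((565.9296264648438, 147.2144775390625), (29.795696258544922, 91.01075744628906), 91.63091278076172)
top grey [ 335  169   88   88 5460] ((378.14166259765625, 213.25416564941406), (87.31098175048828, 89.48690795898438), 113.11469268798828)
top grey [  8 193  44  77 962] ((34.15205001831055, 229.16404724121094), (51.72551727294922, 84.84021759033203), 2.013258218765259)
top grey [454 202  80  38 812] ((491.8173828125, 221.03515625), (26.371326446533203, 89.8696365356445
[... 496 characters left out ...]
5, 486.315185546875), (109.59170532226562, 117.47567749023438), 97.1498794555664)
side [144   0  27   4  65] [155.4   1. ]
side [250  45  15  14 104] [257.1  53.1]
side [271 154   9   6  39] [274.8 156.7]
side [218 248  17  43 507] [226.6 269.9]
side [374 326  16  13 100] [381.1 332.5]
side grey [ 244   55  209   41 2382] ((363.1392822265625, 75.94380950927734), (47.66069412231445, 216.1288604736328), 91.09371185302734)
side grey [ 258  170   58   36 1363] ((286.8272399902344, 187.9537811279297), (35.563262939453125, 57.828948974609375), 86.86388397216797)
side grey [ 321  284  115   95 7070] ((377.7694091796875, 330.7703857421875), (93.63414764404297, 115.0553970336914), 101.75990295410156)
```

View pics/top0z.png

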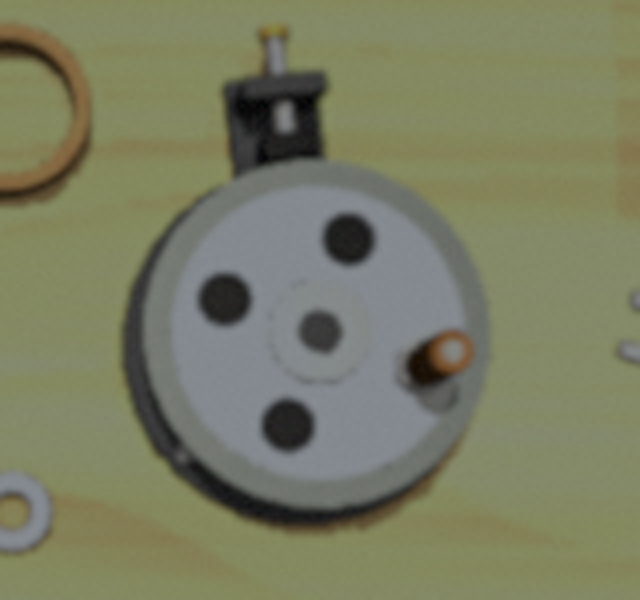

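View pics/side0z.png

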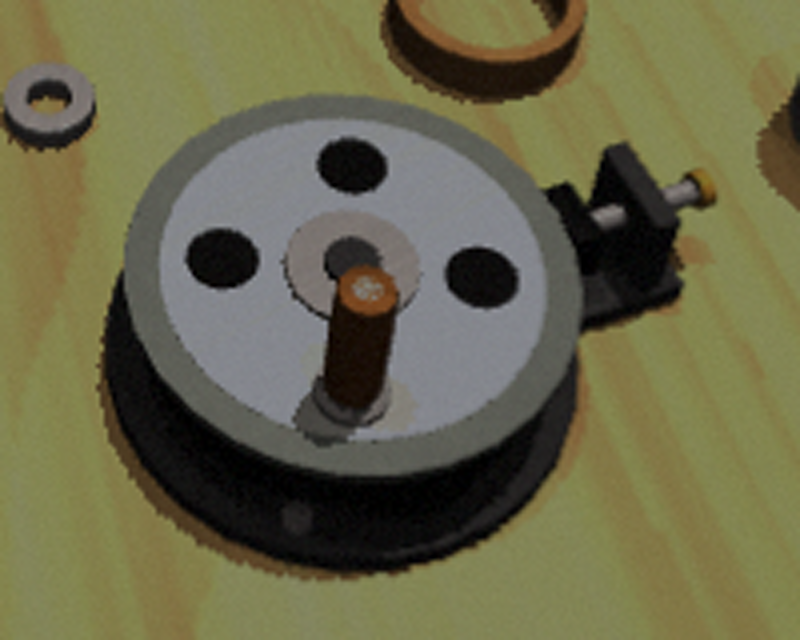

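```bash
python3 - <<'E'
from h import *
T=pickle.load(open("top0.pkl","rb"));S=pickle.load(open("side0.pkl","rb"))
t=lambda a,b:((a+.5)/4-.5+300,(b+.5)/4-.5+130)
s=lambda a,b:((a+.5)/4-.5+290,(b+.5)/4-.5+260)
print("nut",tri(T,t(320,331),S,s(350,257)), onz(T,t(320,331),.066),onz(S,s(350,257),.066))
print("flange",onz(T,t(316,333),.06))
print("handle",tri(T,t(450,351),S,s(369,288)),onz(T,t(450,351),.126),onz(S,s(369,288),.126))
print("knob",tri(T,t(273,32),S,s(705,188)))
a=onz(T,t(320,331),.066);b=onz(T,t(450,351),.126);print(np.linalg.norm((b-a)[:2]),np.degrees(np.arctan2(*(b-a)[1::-1])))
# flange circle: project bounds
for n,f in(("T",T),("S",S)):
    im=f["pixels"];hsv=cv2.cvtColor(im,cv2.COLOR_RGB2HSV)
    g=((hsv[...,1]<50)&(hsv[...,2]>70)).astype(np.uint8)
    k,l,st,ce=cv2.connectedComponentsWithStats(g)
    i=l[213,350] if n=="T" else l[360,350]
    ct=cv2.convexHull(max(cv2.findContours((l==i).astype(np.uint8),0,1)[0],key=len)).reshape(-1,2)
    P=np.array([onz(f,c,.06)[:2] for c in ct])
    A=np.c_[2*P,np.ones(len(P))];q=np.linalg.lstsq(A,(P**2).sum(1),rcond=None)[0]
    print(n,q[:2],np.sqrt(q[2]+q[:2]@q[:2]),st[i])
print("small",onz(T,(170,254),.116))
from bench import r
o=r.get_obs();print(R.from_rotvec(o["orientation"]).as_matrix().round(3))
E
```

```text
nut (array([ 0.56770019, -0.15795239,  0.06733513]), np.float64(0.00032077375993924115)) [ 0.56804635 -0.15821122  0.066     ] [ 0.56794332 -0.1570557   0.066     ]
flange [ 0.56784579 -0.15719818  0.06      ]
handle (array([ 0.55183734, -0.20984911,  0.12517123]), np.float64(0.0008554845629357692)) [ 0.55130614 -0.20955302  0.126     ] [ 0.55201714 -0.21041397  0.126     ]
knob (array([ 0.72912499, -0.13936461,  0.0383485 ]), np.float64(0.001566459477720455))
0.05400199199552585 -108.05877741222382
T [ 0.56794547 -0.15706794] 0.08894464656208136 [ 335  169   88   88 5460]
S [ 0.56854437 -0.15850082] 0.08706249807061602 [ 321  284  115   95 7070]
small [0.4771597  0.23976893 0.116     ]
[[ 0.946 -0.     0.324]
 [-0.324 -0.002  0.946]
 [ 0.    -1.    -0.002]]
```

Measurements:

| Point | Position | Check |
|---|---|---|
| Axle | (0.568, -0.158) | flange radius fits at 88 mm |
| Handle | (0.5517, -0.210) | top triangulates at 0.125 m (expected 0.126); radius 54–55 mm |
| Handle direction | about -108° | – |
| Shoe direction | about +6.5° | – |

All of these agree with the sizes given, so I'll travel there.

Call:
send_rows(
  rows="0.0235 -0.0323 0 0 0 0;0.0235 -0.0323 0 0 0 0;0.0235 -0.0323 0 0 0 0;0.0235 -0.0323 0 0 0 0;0.0235 -0.0323 0 0 0 0;0.0235 -0.0323 0 0 0 0;0.0235 -0.0323 0 0 0 0;0.0235 -0.0323 0 0 0 0;0.0235 -0.0323 0 0 0 0;0.0235 -0.0323 0 0 0 0;0.0235 -0.0323 0 0 0 0;0.0235 -0.0323 0 0 0 0;0.0042 -0.038 0 0 0 0;0.0042 -0.038 0 0 0 0;0.0042 -0.038 0 0 0 0;0.0042 -0.038 0 0 0 0;0.0042 -0.038 0 0 0 0;0.0042 -0.038 0 0 0 0",
  grip=0.0854,
  grip_force=40,
)

```text
clock: 1.9
tcp_pos: [0.5255, 0.0215, 0.2311]
orientation: [-1.555, 0.259, -0.258]
contact_force: [0.9, 0.2, 0.2]
grip_width: 0.0854
```

Call:
send_rows(
  rows="0.0043 -0.038 0 0 0 0;0.0043 -0.038 0 0 0 0;0.0043 -0.038 0 0 0 0;0.0043 -0.038 0 0 0 0;0.0043 -0.038 0 0 0 0;0.0043 -0.038 0 0 0 0;0 0 0 0 0 0;0 0 0 0 0 0",
)

```text
clock: 2.7
tcp_pos: [0.5511, -0.2057, 0.2308]
orientation: [-1.555, 0.261, -0.26]
contact_force: [0.3, 0.2, -0.3]
grip_width: 0.0853
```

Call:
send_rows(
  rows="0.0006 -0.0045 -0.03 0 0 0;0 0 -0.03 0 0 0;0 0 -0.03 0 0 0;0 0 -0.03 0 0 0;0 0 -0.029 0 0 0;0 0 0 0 0 0;0 0 0 0 0 0",
)

```text
clock: 3.4
tcp_pos: [0.5523, -0.2082, 0.0825]
orientation: [-1.555, 0.258, -0.257]
contact_force: [0.7, 0.2, 0.0]
grip_width: 0.0852
```

```bash
python3 - <<'E'
from bench import r
import cv2,pickle,numpy as np
print(r.get_obs())
F=[]
for n in("top","side"):
    f=r.grab_frame(n); pickle.dump(f,open(n+"1.pkl","wb")); F.append(f)
a=F[0]["pixels"][130:280,300:460];b=F[1]["pixels"][240:420,280:480]
A=cv2.resize(a,(400,375));B=cv2.resize(b,(400,360))
c=np.zeros((375,800,3),np.uint8);c[:,:400]=A;c[:360,400:]=B
cv2.imwrite("pics/p1.png",c[:,:,::-1])
E
```

```text
{'clock': 3.4, 'joints': array([-0.00601223,  0.54028169,  0.34552233,  1.90085279, -0.26050319,
        0.74509492,  1.72958574]), 'qvel': array([ 0.00100865, -0.0290911 ,  0.01679788, -0.02739072,  0.00159668,
       -0.00084702,  0.00170057]), 'tau': array([-1.22601665e-01, -5.11669457e+01,  6.04584351e+00, -1.94445670e+01,
       -2.95756327e-02,  2.48455483e-02,  1.56678061e-02]), 'tcp_pos': array([ 0.55227686, -0.20820191,  0.08248221]), 'orientation': array([-1.55483192,  0.25838435, -0.25680973]), 'contact_force': array([0.6563379 , 0.244648  , 0.04202348]), 'moment': array([-0.03997121, -0.01783701,  0.01177179]), 'grip_width': 0.08523645436165665}
```

View pics/p1.png

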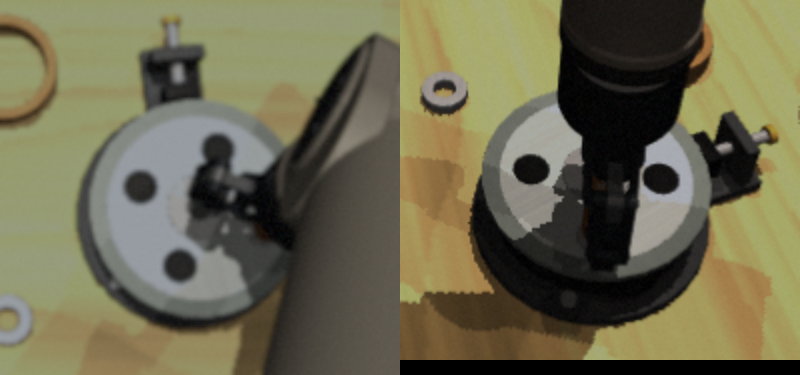

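The picture shows the fingers straddling the handle over the wheel's front part. The shoe's rod is visible at top (172,22) and the wheel hasn't moved. Closing the gripper now.

Call:
send_rows(
  rows="0 0 0 0 0 0;0 0 0 0 0 0;0 0 0 0 0 0;0 0 0 0 0 0;0 0 0 0 0 0;0 0 0 0 0 0;0 0 0 0 0 0",
  grip=0,
  grip_force=40,
)

```text
clock: 4.2
tcp_pos: [0.5524, -0.2104, 0.0828]
orientation: [-1.556, 0.259, -0.26]
contact_force: [-0.8, -3.5, 4.7]
grip_width: 0.0211
```

```bash
python3 - <<'E'
import numpy as np
a0=-106.6;r=.0548
a=np.radians(a0+np.arange(0,196,2.5))
P=np.c_[r*np.cos(a),r*np.sin(a)]; Q=P.round(4); D=np.diff(Q,axis=0)
for i in range(0,len(D),4): print(round(a0+i*2.5,1),";".join("%.4f %.4f 0 0 0 0"%tuple(d) for d in D[i:i+4]))
E
```

```text
-106.6 0.0023 -0.0006 0 0 0 0;0.0024 -0.0006 0 0 0 0;0.0023 -0.0004 0 0 0 0;0.0024 -0.0003 0 0 0 0
-96.6 0.0024 -0.0003 0 0 0 0;0.0024 -0.0001 0 0 0 0;0.0024 0.0000 0 0 0 0;0.0023 0.0001 0 0 0 0
-86.6 0.0024 0.0002 0 0 0 0;0.0024 0.0003 0 0 0 0;0.0024 0.0004 0 0 0 0;0.0023 0.0005 0 0 0 0
-76.6 0.0023 0.0006 0 0 0 0;0.0023 0.0007 0 0 0 0;0.0022 0.0008 0 0 0 0;0.0023 0.0009 0 0 0 0
-66.6 0.0021 0.0010 0 0 0 0;0.0022 0.0011 0 0 0 0;0.0020 0.0012 0 0 0 0;0.0021 0.0013 0 0 0 0
-56.6 0.0019 0.0013 0 0 0 0;0.0019 0.0015 0 0 0 0;0.0019 0.0015 0 0 0 0;0.0018 0.0016 0 0 0 0
-46.6 0.0017 0.0017 0 0 0 0;0.0016 0.0017 0 0 0 0;0.0015 0.0018 0 0 0 0;0.0015 0.0019 0 0 0 0
-36.6 0.0014 0.0020 0 0 0 0;0.0013 0.0020 0 0 0 0;0.0012 0.0020 0 0 0 0;0.0011 0.0022 0 0 0 0
-26.6 0.0010 0.0021 0 0 0 0;0.0010 0.0022 0 0 0 0;0.0008 0.0023 0 0 0 0;0.0007 0.0022 0 0 0 0
-16.6 0.0006 0.0023 0 0 0 0;0.0006 0.0024 0 0 0 0;0.0004 0.0023 0 0 0 0;0.0003 0.0024 0 0 0 0
-6.6 0.0003 0.0024 0 0 0 0;0.0001 0.0024 0 0 0 0;0.0000 0.0024 0 0 0 0;-0.0001 0.0023 0 0 0 0
3.4 -0.0002 0.0024 0 0 0 0;-0.0003 0.0024 0 0 0 0;-0.0004 0.0024 0 0 0 0;-0.0005 0.0023 0 0 0 0
13.4 -0.0006 0.0023 0 0 0 0;-0.0007 0.0023 0 0 0 0;-0.0008 0.0022 0 0 0 0;-0.0009 0.0023 0 0 0 0
23.4 -0.0010 0.0021 0 0 0 0;-0.0011 0.0022 0 0 0 0;-0.0012 0.0020 0 0 0 0;-0.0013 0.0021 0 0 0 0
33.4 -0.0013 0.0019 0 0 0 0;-0.0015 0.0019 0 0 0 0;-0.0015 0.0019 0 0 0 0;-0.0016 0.0018 0 0 0 0
43.4 -0.0017 0.0017 0 0 0 0;-0.0017 0.0016 0 0 0 0;-0.0018 0.0015 0 0 0 0;-0.0019 0.0015 0 0 0 0
53.4 -0.0020 0.0014 0 0 0 0;-0.0020 0.0013 0 0 0 0;-0.0020 0.0012 0 0 0 0;-0.0022 0.0011 0 0 0 0
63.4 -0.0021 0.0010 0 0 0 0;-0.0022 0.0010 0 0 0 0;-0.0023 0.0008 0 0 0 0;-0.0022 0.0007 0 0 0 0
73.4 -0.0023 0.0006 0 0 0 0;-0.0024 0.0006 0 0 0 0;-0.0023 0.0004 0 0 0 0;-0.0024 0.0003 0 0 0 0
83.4 -0.0024 0.0003 0 0 0 0;-0.0024 0.0001 0 0 0 0
```

First 10°, within the stretch that must be free, to get a force baseline while moving.

Call:
send_rows(
  rows="0.0023 -0.0006 0 0 0 0;0.0024 -0.0006 0 0 0 0;0.0023 -0.0004 0 0 0 0;0.0024 -0.0003 0 0 0 0",
)

```text
clock: 4.6
tcp_pos: [0.5619, -0.2126, 0.0828]
orientation: [-1.556, 0.259, -0.261]
contact_force: [-0.8, -3.4, 6.0]
grip_width: 0.0208
```

Call:
send_rows(
  rows="0.0024 -0.0003 0 0 0 0;0.0024 -0.0001 0 0 0 0;0.0024 0.0 0 0 0 0;0.0023 0.0001 0 0 0 0",
)

```text
clock: 5.0
tcp_pos: [0.5717, -0.213, 0.0828]
orientation: [-1.557, 0.258, -0.261]
contact_force: [-1.0, -4.7, 5.4]
grip_width: 0.0209
```

Call:
send_rows(
  rows="0.0024 0.0001 0 0 0 0;0.0024 0.0002 0 0 0 0;0.0024 0.0003 0 0 0 0;0.0023 0.0004 0 0 0 0",
)

```text
clock: 5.4
tcp_pos: [0.5814, -0.2116, 0.0828]
orientation: [-1.556, 0.258, -0.261]
contact_force: [0.1, -4.6, 5.4]
grip_width: 0.0208
```

```bash
cat > st.py <<'E'
from bench import r
import numpy as np
o=r.get_obs();C=np.array([.568,-.1577]);d=o["tcp_pos"][:2]-C;a=np.arctan2(d[1],d[0]);f=o["contact_force"]
print("t",o["clock"],"ang",np.degrees(a).round(1),"rad",np.linalg.norm(d).round(4),"Ftan",(-np.sin(a)*f[0]+np.cos(a)*f[1]).round(2),"Frad",(np.cos(a)*f[0]+np.sin(a)*f[1]).round(2),"Fz",f[2].round(1),"w",o["grip_width"],"q",o["joints"].round(2))
E
python3 st.py
```

```text
t 5.4 ang -76.0 rad 0.0556 Ftan -0.98 Frad 4.46 Fz 5.4 w 0.020752657700968197 q [-0.01  0.58  0.35  1.83 -0.27  0.77  1.72]
```

Call:
send_rows(
  rows="0.0023 0.0006 0 0 0 0;0.0023 0.0007 0 0 0 0;0.0022 0.0008 0 0 0 0;0.0023 0.0009 0 0 0 0",
)

```text
clock: 5.8
tcp_pos: [0.5908, -0.2086, 0.0828]
orientation: [-1.556, 0.257, -0.261]
contact_force: [1.5, -5.1, 4.2]
grip_width: 0.0208
```

```bash
python3 st.py
```

```text
t 5.8 ang -65.8 rad 0.0558 Ftan -0.71 Frad 5.29 Fz 4.2 w 0.0207607388323622 q [-0.01  0.59  0.34  1.81 -0.27  0.78  1.71]
```

Call:
send_rows(
  rows="0.0021 0.0010 0 0 0 0;0.0022 0.0011 0 0 0 0;0.0020 0.0012 0 0 0 0;0.0021 0.0013 0 0 0 0",
)

```text
clock: 6.2
tcp_pos: [0.5995, -0.2039, 0.0828]
orientation: [-1.556, 0.257, -0.261]
contact_force: [2.3, -4.5, 3.3]
grip_width: 0.0212
```

```bash
python3 st.py
```

```text
t 6.2 ang -55.6 rad 0.0559 Ftan -0.68 Frad 5.03 Fz 3.3 w 0.021204581189982516 q [-0.02  0.6   0.34  1.8  -0.27  0.79  1.7 ]
```

Call:
send_rows(
  rows="0.0019 0.0013 0 0 0 0;0.0019 0.0015 0 0 0 0;0.0019 0.0015 0 0 0 0;0.0018 0.0016 0 0 0 0",
)

```text
clock: 6.6
tcp_pos: [0.6074, -0.1976, 0.0829]
orientation: [-1.556, 0.256, -0.262]
contact_force: [3.9, -3.2, 2.1]
grip_width: 0.0209
```

```bash
python3 st.py
```

```text
t 6.6 ang -45.3 rad 0.0561 Ftan 0.53 Frad 5.02 Fz 2.1 w 0.02094112606591874 q [-0.03  0.6   0.34  1.78 -0.27  0.8   1.69]
```

Call:
send_rows(
  rows="0.0017 0.0017 0 0 0 0;0.0016 0.0017 0 0 0 0;0.0015 0.0018 0 0 0 0;0.0015 0.0019 0 0 0 0",
)

```text
clock: 7.0
tcp_pos: [0.6139, -0.19, 0.0828]
orientation: [-1.555, 0.256, -0.261]
contact_force: [3.3, -3.9, 3.6]
grip_width: 0.021
```

```bash
python3 st.py
```

```text
t 7.0 ang -35.1 rad 0.0561 Ftan -1.28 Frad 4.9 Fz 3.6 w 0.021033936489212573 q [-0.04  0.61  0.34  1.77 -0.27  0.8   1.67]
```

Call:
send_rows(
  rows="0.0014 0.0020 0 0 0 0;0.0013 0.0020 0 0 0 0;0.0012 0.0020 0 0 0 0;0.0011 0.0022 0 0 0 0",
)

```text
clock: 7.4
tcp_pos: [0.6169, -0.1854, 0.0829]
orientation: [-1.559, 0.259, -0.262]
contact_force: [0.1, -10.0, 4.4]
grip_width: 0.0213
```

```bash
python3 st.py
```

```text
t 7.4 ang -29.5 rad 0.0562 Ftan -8.68 Frad 5.0 Fz 4.4 w 0.021307308919483004 q [-0.05  0.61  0.35  1.77 -0.27  0.8   1.66]
```

Drag rose to about 8.7 N between -35° and -29.5°, so the rub begins there. I'll carry on a further 10–12° in small steps.

Call:
send_rows(
  rows="0.0010 0.0021 0 0 0 0;0.0010 0.0022 0 0 0 0",
)

```text
clock: 7.6
tcp_pos: [0.619, -0.1812, 0.0828]
orientation: [-1.559, 0.259, -0.263]
contact_force: [0.6, -9.6, 4.3]
grip_width: 0.0209
```

```bash
python3 st.py
```

```text
t 7.6 ang -24.8 rad 0.0562 Ftan -8.46 Frad 4.56 Fz 4.3 w 0.020891657624210684 q [-0.06  0.61  0.35  1.77 -0.27  0.81  1.65]
```

Call:
send_rows(
  rows="0.0008 0.0022 0 0 0 0;0.0007 0.0022 0 0 0 0",
)

```text
clock: 7.8
tcp_pos: [0.621, -0.1764, 0.0829]
orientation: [-1.558, 0.258, -0.263]
contact_force: [1.4, -9.4, 2.1]
grip_width: 0.0211
```

```bash
python3 st.py
```

```text
t 7.8 ang -19.4 rad 0.0562 Ftan -8.42 Frad 4.42 Fz 2.1 w 0.021127078913947925 q [-0.07  0.61  0.35  1.77 -0.27  0.81  1.64]
```

Call:
send_rows(
  rows="0 0 0 0 0 0;0 0 0 0 0 0;0 0 0 0 0 0",
)

```text
clock: 8.1
tcp_pos: [0.6215, -0.1749, 0.0828]
orientation: [-1.557, 0.257, -0.262]
contact_force: [2.2, -5.4, 4.2]
grip_width: 0.0209
```

```bash
python3 st.py; cat > look.py <<'E'
import sys
from bench import r
from h import *
i=sys.argv[1];F=[]
for n in("top","side"):
    f=r.grab_frame(n); pickle.dump(f,open(f"{n}{i}.pkl","wb")); F.append(f)
T=pickle.load(open("top1.pkl","rb"));S=pickle.load(open("side1.pkl","rb"))
z=lambda f,b:cv2.resize(f["pixels"][b[1]:b[1]+36,b[0]:b[0]+48],(400,300),interpolation=cv2.INTER_CUBIC)
tb=(345,132);sb=(425,290)
c=np.vstack([np.hstack([z(T,tb),z(S,sb)]),np.hstack([z(F[0],tb),z(F[1],sb)])])
cv2.imwrite(f"pics/look{i}.png",c[:,:,::-1])
E
python3 look.py 2
```

```text
t 8.1 ang -17.8 rad 0.0562 Ftan -4.51 Frad 3.76 Fz 4.2 w 0.020909712429459198 q [-0.07  0.61  0.34  1.77 -0.27  0.81  1.64]
```

View pics/look2.png

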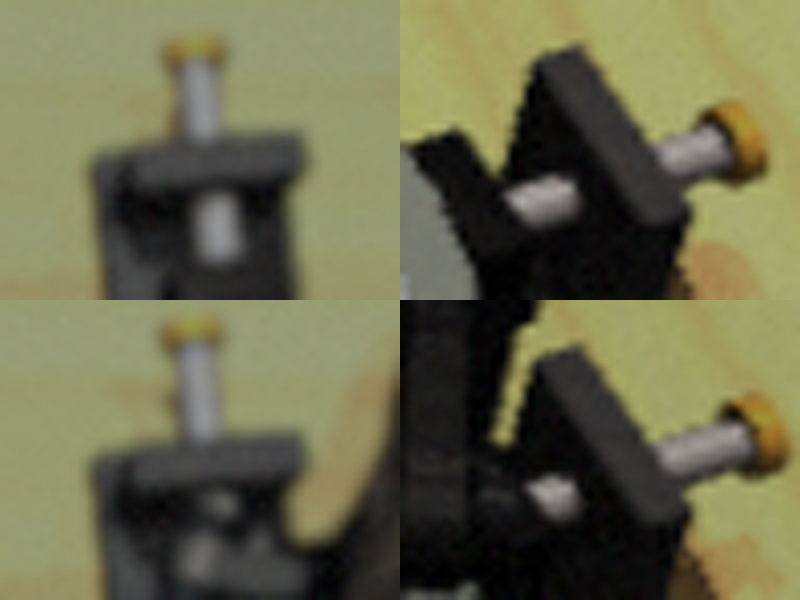

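The lower row (now) shows the knob moved outward against the upper row (free): in the top view from (195,48) to (193,32), in the side view from about (740,140) to (762,435-300). I'll put that in millimetres.

```bash
cat > knob.py <<'E'
import sys
from h import *
def k(n,i):
    f=pickle.load(open(f"{n}{i}.pkl","rb"))
    x,y,w,h={"top":(355,128,28,18),"side":(445,292,36,36)}[n]
    p=f["pixels"][y:y+h,x:x+w]; hsv=cv2.cvtColor(p,cv2.COLOR_RGB2HSV)
    m=((hsv[...,0]<26)&(hsv[...,1]>135)).astype(np.uint8)
    kk,l,st,ce=cv2.connectedComponentsWithStats(m)
    j=1+np.argmax(st[1:,4]); return f,ce[j]+[x,y],st[j,4]
u=np.array([np.cos(np.radians(6.5)),np.sin(np.radians(6.5)),0]);K0=np.array([.729,-.139,.0385])
for n in("top","side"):
    f,c0,a0=k(n,1);_,c,a=k(n,sys.argv[1])
    J=(proj(f,K0+.005*u)-proj(f,K0))/5
    print(n,c0.round(2),a0,c.round(2),a,"px/mm",J.round(2),"slide mm",((c-c0)@J/(J@J)).round(2))
E
python3 knob.py 2
```

```text
top [370. 137.] 1 [365.67 135.67] 3 px/mm [-0.06 -0.46] slide mm 3.96
side [465.68 306.5 ] 38 [468.02 305.33] 43 px/mm [ 0.52 -0.16] slide mm 4.72
```

The slide is about 4.7 mm by the side view. The top view's mask is too small to trust, but by eye it gives about 4 mm. Either is well above 1.5 mm and just short of the middle. Releasing.

Call:
send_rows(
  rows="0 0 0 0 0 0;0 0 0 0 0 0;0 0 0 0 0 0;0 0 0 0 0 0;0 0 0 0 0 0;0 0 0 0 0 0",
  grip=0.0854,
)

```text
clock: 8.8
tcp_pos: [0.6203, -0.1729, 0.0822]
orientation: [-1.555, 0.259, -0.258]
contact_force: [-0.4, -0.9, -1.1]
grip_width: 0.0851
```

```bash
python3 st.py; python3 look.py 3; python3 knob.py 3
```

```text
t 8.8 ang -16.2 rad 0.0545 Ftan -0.97 Frad -0.15 Fz -1.1 w 0.08512717725595322 q [-0.07  0.61  0.34  1.77 -0.27  0.81  1.64]
top [370. 137.] 1 [365.5 135.5] 4 px/mm [-0.06 -0.46] slide mm 4.35
side [465.68 306.5 ] 38 [468.05 305.34] 41 px/mm [ 0.52 -0.16] slide mm 4.76
```

View pics/look3.png

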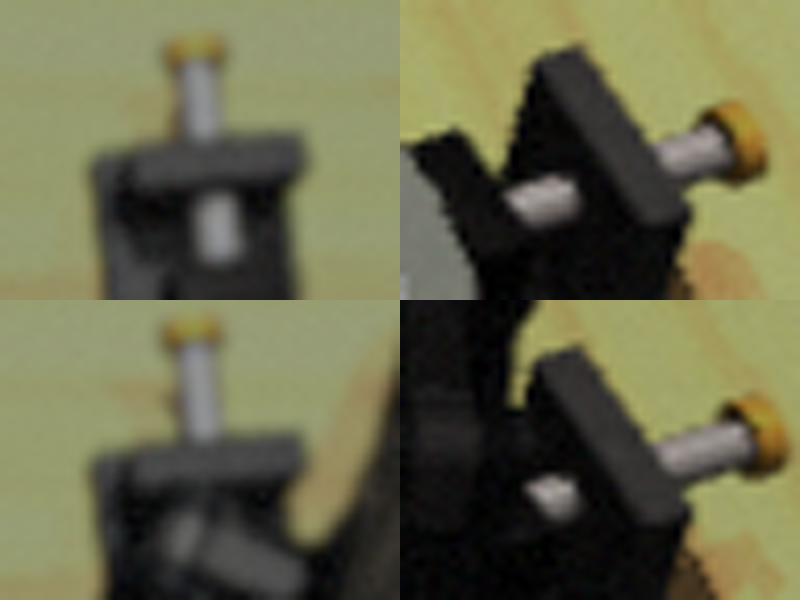

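The fingers are open with no contact load left. The knob is still outward, at top (193,32) and side (762,135). Raising straight up.

Call:
send_rows(
  rows="0 0 0.02 0 0 0;0 0 0.03 0 0 0;0 0 0.04 0 0 0;0 0 0.04 0 0 0;0 0 0.04 0 0 0;0 0 0.03 0 0 0;0 0 0 0 0 0;0 0 0 0 0 0;0 0 0 0 0 0",
)

```text
clock: 9.8
tcp_pos: [0.6197, -0.1728, 0.2809]
orientation: [-1.555, 0.26, -0.257]
contact_force: [-0.3, -0.2, 0.1]
grip_width: 0.0856
```

```bash
python3 st.py; python3 look.py 4; python3 knob.py 4; python3 -c "
from h import *
for n in('top','side'):
    f=pickle.load(open(n+'4.pkl','rb'));cv2.imwrite(f'pics/{n}4.png',f['pixels'][:,:,::-1])"
```

```text
t 9.8 ang -16.3 rad 0.0538 Ftan -0.28 Frad -0.26 Fz 0.1 w 0.08555793598914083 q [-0.13  0.41  0.42  1.6  -0.18  1.18  1.57]
top [370. 137.] 1 [365.67 135.67] 3 px/mm [-0.06 -0.46] slide mm 3.96
side [465.68 306.5 ] 38 [468.02 305.33] 43 px/mm [ 0.52 -0.16] slide mm 4.72
```

View pics/side4.png

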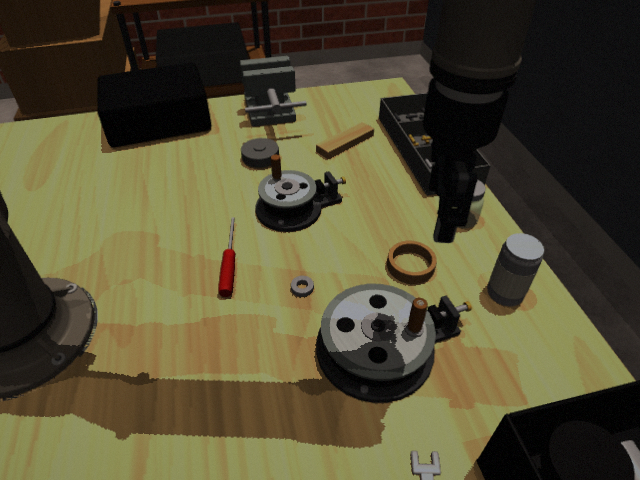

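The gripper hangs clear at (450,200), the large wheel's handle now stands at (418,312), and the knob is still out at (468,305). The small handle, at (275,160), hasn't moved. Handing in.

```bash
python3 -c "
from bench import r
print(r.hand_in(), r.get_obs()['clock'])"
```

```text
the job is handed in; nothing more can be done
the job is handed in; nothing more can be done
```

I turned the larger wheel about 90° anticlockwise by its handle until the drag rose, went a little further into the rub, and let go with the shoe pushed out. I handed the job in at about 10 s; it reported no verdict.

- **Drag:** the force along the handle's path rose from about 1 N to 8.7 N between handle angles of -35° and -29.5°. I carried on to about -18°, which should leave the middle of the high spot a few degrees short of the shoe.
- **Shoe:** the side view showed the shoe's knob 4.7 mm outward while I held the handle, 4.8 mm after I opened the gripper and 4.7 mm after I lifted clear.
- **Disagreement:** the top view gave about 4.0 to 4.4 mm. Its colour mask caught only a few pixels, so I gave it little weight. Both readings are well above 1.5 mm.
- **At the end:** the gripper was clear of everything, with about 0 N at the wrist. The small wheel's handle looked unmoved in the last side picture, though I did not measure its final position.

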